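Turn the pod tray round in its sprung stand

TASK

The white pod tray sits back to front in its sloping wooden stand: its two blue pod wells should be at the low end, nearest the front edge of the worktop. Drive the wooden chock down behind the orange sprung catch so that it stays open by itself, then lift the tray clear by its knob, turn it half round and seat it fully home again, wells at the low end. Finally pull the chock out so that the catch springs back over the tray, and put the chock back on the worktop beside the stand, without pushing the cup or the loose pods about.

Things in the scene. Friction and masses are not known exactly. Their poses are not given: they have to be found in the camera images.
- pocket: Sloping pocket of the fixed wooden stand. Origin: centre of its floor, 51 mm above the worktop. z: normal to the slope, leaning 0.5 rad from vertical towards the low end; x: up the slope (roughly away from the robot; yaw varies 0.3 rad either way); y: level. Inside 154 x 120 mm (x, y), 2 mm clear round the tray; walls 20 mm high, then lips flaring outward to 28 mm as a lead-in.
- fence (a point): On the back face of the steel fence fixed behind the pocket: pocket x = 86, y = 0, z = 42 mm; fence 48 mm wide in y. Above, it leans 4 mm towards the tray up to z = 50 mm, as a lead-in. Behind it is the chock's bay, floor at pocket z = 0, open above. Wooden cheeks at |y| = 57 to 67 mm, tops at z = 48 mm, x = 83 to 145 mm (stand's end).
- catch (a joint): Orange sprung sliding catch, m: 0 shut, grows sliding up the slope (pocket +x), stop 0.018. Spring 2.5 N at 0, 5 N at 0.014; shuts if let go. Two prongs (|y| 30 to 44, z 37 to 43 mm) reach from the bar over the tray's upper rim, tips at pocket x = 68 mm when shut (the rim ends at 75), and block lifting; clear from 0.010 on.
- catch_bar (a point): Middle of the catch's round cross bar (12 mm thick, along pocket y), at pocket x = 116, y = 0, z = 40 mm when shut: 24 mm of gap from the fence's back face to the bar. It moves with the catch.
- chock: Loose brown wooden chock, black rubber foot, stands 88 mm high, 44 wide (y). Origin: centre of the foot's underside. Front face flat at x = -10 mm; back slopes from x = +10 (z = 4) to +26 mm (z = 34), upright above. About 0.15 kg. Starts upright on the worktop right of the stand (-y), flat face towards the robot within 0.5 rad.
- chock_top (a point): Centre of the chock's top, at chock x = 8, z = 88 mm. The upper part, z = 34 to 88 mm, is 36 x 44 mm (x, y): grip there. To wedge: flat face to the fence, slope to the bar, pushed down along pocket -z (8 to 20 N) until the foot is on the bay floor: chock origin at pocket x = 96, z = 0 mm; the catch then reads 0.012 and stays.
- tray: White plastic tray 150 x 116 mm (x, y), rim 34 mm high, about 0.25 kg. Origin: centre of its underside, z up. Two blue round pod wells at its -x end, open bin at its +x end. Starts in the pocket back to front, tray x along pocket -x; must finish with tray x along pocket +x.
- tray_wells (a point): Point between the two wells, at tray x = -46, z = 30 mm: at pocket x = +46 mm at the start, -46 mm when the tray is the right way round.
- tray_knob (a point): Centre of the tray's grey square knob, at tray z = 53 mm: 36 x 36 mm, z = 40 to 66 mm, on a 24 mm post; may be gripped across x or y.
- grey_cup: Grey stoneware cup, 86 x 113 x 74 mm, a bystander, starts right of the stand. Origin: under its middle.
- pod_1: Loose coffee pod, 53 mm across, 29 mm high, a bystander. Origin: under its middle.
- pod_2: Loose coffee pod, 53 mm across, 29 mm high, a bystander. Origin: under its middle.
Mind the look-alikes: they are no part of the job. What is shaped like the tray but green is not meant.

How it is judged:
On the way, in this order (a step that is already met when the one before it is completed fails the run):
1. the chock stands behind the catch, let go, and holds it open (10 mm or more) (value of joint catch above 0.01 m and contact force between the fingers and chock below 0.2 N and x of chock in the frame of pocket between 0.085 and 0.125 m and y of chock in the frame of pocket between -0.03 and 0.03 m), for 0.2 s.
2. the tray is lifted clear of the pocket, with the chock still holding the catch open (z of tray in the frame of pocket above 0.032 m and value of joint catch above 0.01 m), for 0.1 s.
3. the tray is seated in the pocket again, turned half round, the catch still open (z of tray in the frame of pocket between -0.003 and 0.003 m and x of tray in the frame of pocket between -0.004 and 0.004 m and y of tray in the frame of pocket between -0.004 and 0.004 m and angle between the z axis of tray and the z axis of pocket, either way round below 0.04 rad and x of tray_wells in the frame of pocket below -0.04 m and value of joint catch above 0.01 m), for 0.2 s.
At the end, for the whole second after the job is handed in: The tray sits on the pocket floor (within 3 mm in height, 4 mm sideways, 0.04 rad of tilt) with the wells at the low end, the catch is shut (under 3 mm), and the chock rests on the worktop, its origin below 40 mm and more than 80 mm from the pocket's centre (seen from above), both at rest (z of tray in the frame of pocket between -0.003 and 0.003 m and x of tray in the frame of pocket between -0.004 and 0.004 m and y of tray in the frame of pocket between -0.004 and 0.004 m and angle between the z axis of tray and the z axis of pocket, either way round below 0.04 rad and x of tray_wells in the frame of pocket below -0.04 m and value of joint catch below 0.003 m and height (world z) of chock below 0.04 m and horizontal distance between chock and pocket above 0.08 m and linear speed of each of chock, tray below 0.02 m/s); the robot touches nothing.
It fails at once if the cup or a loose pod is pushed more than 30 mm (distance of any of grey_cup, pod_1, pod_2 from where it was at the start of the episode above 0.03 m).
It also fails if it takes over 69 s, if anything falls off the work surface, if the arm or the gripper's body presses on something with over 40 N, if the wrist force passes 120 N, or if a joint passes its speed limit or range.

ROBOT

A 7-joint arm with a two-finger parallel gripper is mounted at the origin on a cart in front of the work surface, level with it; the furniture and walls round the work are solid. World frame = base frame: x ahead of the robot, y to its left, z up, the work surface at z = 0. Lengths are in m, angles in rad, forces in N, time in s.
With the tool pointing down it reaches from about 0.4 to 0.9 m from the base axis. Payload 5.6 kg.
Tool frame: the origin (TCP) lies midway between the tips of the shut fingers; the grasp point (between the pads) lies 19 mm behind it; z points along the fingers, y is the line along which they close (so a half turn about z gives the same grasp; the last joint's range is limited). The gripper opens to 92 mm and grips with 3 to 60 N. Pads are 20 mm wide; open, the fingers measure 128 mm over their backs; the gripper's body (75 mm by 189 mm) begins 69 mm behind the grasp point.
Start: joints at [1.287, 0.468, -0.012, 1.603, 0.006, 1.071, -0.056], TCP at [0.155, -0.631, 0.215] pointing down, gripper open.
Joint ranges: [-2.53, 2.53], [-0.31, 2.02], [-1.57, 1.55], [0.28, 2.44], [-1.29, 4.43], [0.15, 1.84], [-2.92, 2.92]. Speed limits (rad/s): [2.57, 2.57, 3.14, 3.14, 3.14, 3.14, 3.14].

INTERFACE

Orientations are given as a 3x3 rotation matrix whose columns are the frame's x, y, z axes.
In Python, from station import env, effector, solver, viewer, workorder, search_frame, tip_of gives the robot as it stands. Calls block until the motion is done:
- env.reach(position, orientation): joint-space move of the TCP to a pose.
- env.movel(position, frame=None, rate=0.15): straight line of the TCP; frame=None keeps the orientation; rate is the mean speed in m/s.
- env.goto_joints(angles): joint-space move.
- effector.release() and effector.grasp(squeeze=None): open the fingers fully, or close them until they stop; squeeze is the grip in N (None keeps the last).
- env.pause(seconds).
- solver.inverse_kinematics(position, orientation): joint angles nearest the present ones, or None.
- env.sense(): the state.
- viewer.read_camera(name): name is "scene" or "top" or "wrist"; returns (picture, depth): 384x512x3 uint8, red, green, blue; 384x512 float32, m along the optical axis (not along the pixel's ray), 0 where there is no reading.
- viewer.camera_info(name): a dict with "intrinsics" (3x3 intrinsics, pixels), "dist_coeffs" ([k1, k2, p1, p2, k3] as OpenCV has them; the pictures are not rectified), "eye" and "rotation" of the camera in the world; the wrist camera has in their place "T_tool_cam" (4x4, takes a point from camera to tool coordinates, whose origin is the TCP and whose axes are the flange's). Camera axes: x right, y up, looking along -z (the intrinsics and any distortion apply to the point x, -y, -z); pixel columns grow to the right and rows downward; lengths in m; the calibration is good to about 2 mm. A picture is of the moment at which its call begins: read the wrist's pose just before it. camera_info takes no time and is no camera call.
A pose or a line that the arm cannot do raises env.PlanningError and nothing moves.
- workorder.finish_job(): hands the job in; it is judged then, once.
Trained networks look in the newest picture that a camera, given by its name, has taken for a name from the list of things; names that differ only in an ending like _2 or _b are one class to them, and where a whole thing is asked for, a point or a joint stands for the part that bears it (a point fixed in the world has none). Each returns a list of dicts, best first, with "score" (0 to 1); they miss things now and then, are a little off and sometimes report something else, mostly with a low value. They report only what shows in the picture. A call takes as long as a camera call. They do not tell look-alikes from the thing itself.
- search_frame(camera, name): "at" ([x, y, z] in m, in world coordinates, good to about 4 mm: the middle of the surface that is visible of it).
- tip_of(camera, name): "at" ([x, y, z] in m, in world coordinates, good to about 4 mm: a listed point, or the origin of a listed thing).
The state is a dict: "t": time; "joint_positions": joint angles; "joint_velocities": joint speeds; "tau": joint torques, N m; "ee_pos": TCP position; "tcp_rot": TCP orientation; "wrist_force": force on the tool from outside, world axes, zero at the start; "moment": the same for the moment, N m; "gripper_width": finger opening in m; "grasp_force": force on a finger pad.
Only numpy, scipy, OpenCV 4.12 (cv2) and the standard library are available. Lean on these libraries where they do the work, as an engineer would, in place of code of your own. Each camera call takes 0.05 s, during which the arm holds its last target. There are 200 camera calls.

## Working session

There is one attempt and no reset: what is moved stays moved. The work goes in short steps, each a Python script; the robot and the scene stay as the last script left them, time stands still between calls to the robot, and variables do not carry over. Pictures are saved under pics/ and viewed, at most 13 in all, crops included, and the job is handed in when it is done.

```bash
ls; mkdir -p pics
python3 - <<'E'
from station import *
import cv2,numpy as np
for c in ("scene","top"):
    p,d=viewer.read_camera(c); cv2.imwrite(f"pics/{c}0.png",p[:,:,::-1])
    print(c,viewer.camera_info(c)['eye'])
    for n in ["pocket","fence","catch_bar","chock","chock_top","tray","tray_wells","tray_knob","grey_cup","pod_1"]:
        print(n,[(np.round(r['at'],4).tolist(),round(r['score'],2)) for r in tip_of(c,n)[:4]])
s=env.sense();print(s['t'],s['gripper_width'])
E
python3 -c "
import cv2,numpy as np
a=cv2.imread('pics/scene0.png');b=cv2.imread('pics/top0.png');cv2.imwrite('pics/both0.png',cv2.resize(np.hstack([a,b]),(800,300)))"
```

```text
pics
scene [ 0.22450757 -0.45217748  0.85134043]
pocket [([0.5439, 0.0204, 0.0513], 0.72), ([0.605, -0.3393, 0.092], 0.72)]
fence [([0.6017, 0.0076, 0.1276], 0.81)]
catch_bar [([0.6294, -0.0023, 0.1374], 0.56), ([0.5431, 0.0242, 0.0486], 0.31)]
chock [([0.5961, -0.3383, 0.0022], 0.66)]
chock_top [([0.6078, -0.3378, 0.0889], 0.76)]
tray [([0.5936, 0.4316, -0.0051], 0.61)]
tray_wells [([0.6308, 0.4143, 0.0279], 0.95), ([0.5764, 0.016, 0.0977], 0.65)]
tray_knob [([0.523, 0.0266, 0.0989], 0.65), ([0.59, 0.4354, 0.0511], 0.58)]
grey_cup [([0.4353, -0.2168, 0.0016], 0.62)]
pod_1 [([0.7114, -0.2364, 0.0007], 0.87), ([0.7424, -0.1374, -0.0008], 0.56)]
top [0.43699162 0.0478882  1.48240047]
pocket [([0.5424, 0.0184, 0.0503], 0.84)]
fence [([0.6084, 0.0061, 0.1322], 0.73)]
catch_bar [([0.6262, -0.0011, 0.1415], 0.66)]
chock [([0.5974, -0.34, -0.0013], 0.47)]
chock_top [([0.6118, -0.3385, 0.0886], 0.78)]
tray [([0.5515, 0.0218, 0.0506], 0.74), ([0.5925, 0.4372, 0.0023], 0.74)]
tray_wells [([0.6246, -0.0018, 0.1393], 0.62), ([0.5714, 0.0126, 0.0983], 0.61), ([0.6321, 0.4127, 0.0288], 0.59)]
tray_knob [([0.5921, 0.4387, 0.0476], 0.92), ([0.5244, 0.0312, 0.0986], 0.86), ([0.5739, 0.0117, 0.0941], 0.51)]
grey_cup [([0.4379, -0.2195, 0.0001], 0.68)]
pod_1 [([0.7421, -0.1399, -0.0028], 0.66), ([0.7121, -0.2337, 0.0017], 0.6)]
1.1 0.09227553129058158
```

View pics/scene0.png

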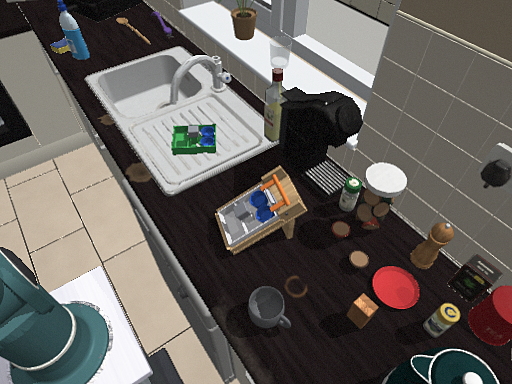

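View pics/top0.png

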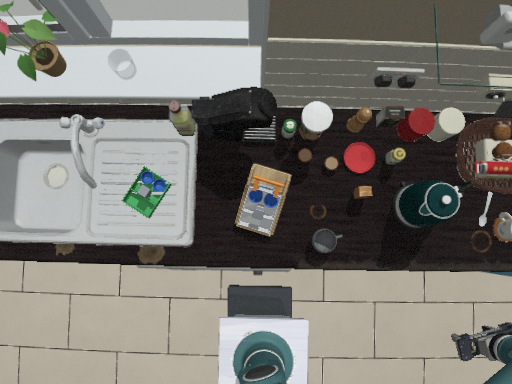

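Scene view: the stand with the white tray is at about (262,207), with wells up-slope at (262,205) and the orange catch at (275,190). The chock is at (362,310), the cup at (267,307) and the loose pods at (341,229) and (359,259). The green tray at (194,138) is the look-alike. I'll measure next with the wrist camera.

```bash
cat > h.py <<'E'
from station import *
import cv2,numpy as np
from scipy.optimize import least_squares
def Rp(yaw,a=0.5):  # pocket frame axes
    x=np.array([np.cos(a)*np.cos(yaw),np.cos(a)*np.sin(yaw),np.sin(a)]); y=np.array([-np.sin(yaw),np.cos(yaw),0])
    return np.c_[x,y,np.cross(x,y)]
def tool(R,ax='y',s=1):
    """tool approach along -z of frame R, closing along axis ax of R (sign s)"""
    z=-R[:,2]; y=s*(R[:,1] if ax=='y' else R[:,0]); return np.c_[np.cross(y,z),y,z]
PP=dict(pocket=(0,0,0),fence=(.086,0,.042),catch_bar=(.116,0,.040),tray_wells=(.046,0,.030),tray_knob=(0,0,.053))
def fit(obs):
    f=lambda v:np.concatenate([(np.array([v[0],v[1],.051])+Rp(v[2])@np.array(PP[n])-p) for n,p in obs])/.004
    r=least_squares(f,[.543,.0195,-.25],loss='soft_l1'); return r.x,(r.fun*4).reshape(-1,3)
def look_stand(c,g=(.543,.0195,-.25),take=True):
    if take: viewer.read_camera(c)
    o=[]
    for n in PP:
        e=np.array([g[0],g[1],.051])+Rp(g[2])@np.array(PP[n])
        for r in tip_of(c,n):
            if np.linalg.norm(np.array(r['at'])-e)<.014: o.append((n,np.array(r['at'])));break
    return o
def cloud(name,pose=None,d=None,p=None):
    """world points HxWx3 of a camera; wrist: pose=(pos,rot)"""
    i=viewer.camera_info(name);K=np.array(i['intrinsics']);H,W=d.shape
    u,v=np.meshgrid(np.arange(W),np.arange(H))
    q=cv2.undistortPoints(np.stack([u,v],-1).reshape(-1,1,2).astype(float),K,np.array(i['dist_coeffs'],float)).reshape(H,W,2)
    c=np.stack([q[...,0]*d,-q[...,1]*d,-d],-1)
    if name=='wrist':
        T=np.array(i['T_tool_cam']); c=c@T[:3,:3].T+T[:3,3]; return c@np.array(pose[1]).T+pose[0]
    return c@np.array(i['rotation']).T+i['eye']
E
python3 - <<'E'
from h import *
s=env.sense();print(np.round(s['tcp_rot'],2).tolist(),np.round(viewer.camera_info('wrist')['T_tool_cam'],3).tolist())
obs=look_stand('scene',take=True)+look_stand('top')
v,r=fit(obs);print(v,[(o[0],np.round(x,1).tolist()) for o,x in zip(obs,r)])
np.save('v.npy',v)
R=Rp(v[2]);P=np.array([v[0],v[1],.051])
for ax in 'xy':
  for sg in (1,-1):
    for nm,pt in (('knob',(0,0,.037)),('knobup',(0,0,.137)),('chock',(.104,0,.053)),('chockup',(.104,0,.16))):
      q=solver.inverse_kinematics(P+R@np.array(pt),tool(R,ax,sg)); print(ax,sg,nm,None if q is None else np.round(q,2).tolist())
D=np.eye(3)
for sg in (1,-1):
  q=solver.inverse_kinematics([.58,-.34,.25],tool(D,'y',sg));print(sg,None if q is None else np.round(q,2))
E
```

```text
[[0.97, 0.24, -0.0], [0.24, -0.97, 0.0], [-0.0, -0.0, -1.0]] [[0.001, 0.958, 0.287, 0.083], [1.0, -0.001, 0.0, -0.002], [0.001, 0.287, -0.958, -0.171], [0.0, 0.0, 0.0, 1.0]]
[ 0.54754623  0.02045807 -0.28907575] [('pocket', [2.7, -1.1, -0.6]), ('fence', [-1.9, 1.2, 2.0]), ('catch_bar', [-1.0, 1.7, 3.5]), ('tray_wells', [-1.1, -0.0, 3.2]), ('tray_knob', [-0.7, 2.9, -0.9]), ('pocket', [1.2, 0.8, 5.0]), ('fence', [-2.6, -2.2, -3.0]), ('catch_bar', [1.4, -1.1, 2.2]), ('tray_wells', [1.6, 1.5, 3.8]), ('tray_knob', [0.4, -4.6, -2.5])]
x 1 knob [0.78, 0.87, -1.32, 2.29, 1.7, 1.05, -1.88]
x 1 knobup [0.09, 0.11, -0.45, 2.35, 0.91, 0.43, -1.43]
x 1 chock [0.39, 0.4, -0.67, 2.11, 1.14, 0.51, -1.44]
x 1 chockup [0.55, 0.17, -0.83, 2.12, 0.72, 0.58, -1.08]
x -1 knob [-0.06, 0.36, -0.23, 2.33, 1.5, 0.34, 1.17]
x -1 knobup [0.83, 0.33, -1.28, 2.32, 1.21, 0.67, 1.5]
x -1 chock [0.82, 0.78, -1.32, 2.09, 1.49, 0.97, 1.56]
x -1 chockup [0.9, 0.33, -1.27, 2.11, 0.97, 0.72, 1.87]
y 1 knob [0.36, 0.46, -0.73, 2.3, 1.56, 0.54, -0.39]
y 1 knobup [0.3, 0.14, -0.67, 2.34, 0.96, 0.46, 0.1]
y 1 chock [0.57, 0.48, -0.89, 2.1, 1.26, 0.62, 0.07]
y 1 chockup [0.86, 0.3, -1.22, 2.11, 0.93, 0.69, 0.33]
y -1 knob [-0.26, 0.34, -0.01, 2.34, 1.48, 0.26, 2.74]
y -1 knobup [-1.22, 0.07, 0.94, 2.42, 0.7, 0.34, -2.78]
y -1 chock [-0.12, 0.31, -0.07, 2.14, 0.8, 0.33, -2.76]
y -1 chockup [0.32, 0.13, -0.58, 2.13, 0.64, 0.55, -2.59]
1 [ 0.95  0.58 -0.7   1.47  0.39  1.23  1.77]
-1 [ 0.57  0.48 -0.13  1.5   0.07  1.16 -1.14]
```

Run:
```python
from h import *
v=np.load('v.npy'); allo=look_stand('scene',v)+look_stand('top',v)
def snap(nm):
    s=env.sense();p,d=viewer.read_camera('wrist');cv2.imwrite(f'pics/{nm}.png',p[:,:,::-1])
    c=cloud('wrist',(np.array(s['ee_pos']),np.array(s['tcp_rot'])),d);np.savez(f'{nm}.npz',c=c,p=p);return c,p
env.reach([.57,0.01,.27],tool(Rp(v[2],0),'y',1)); snap('ws1'); allo+=look_stand('wrist',v,False)
print(env.sense()['t'],np.round(env.sense()['joint_positions'],2))
v2,r=fit(allo);print(v2,[(o[0],np.round(x,1).tolist()) for o,x in zip(allo,r)][-5:]);np.save('v.npy',v2)
env.reach([.59,-.335,.25],tool(np.eye(3),'y',1));c,p=snap('wc1')
for n in('chock','chock_top'):print(n,[(np.round(r['at'],4).tolist(),round(r['score'],2)) for r in tip_of('wrist',n)[:3]])
m=(abs(c[...,2]-.088)<.008)&(np.hypot(c[...,0]-.605,c[...,1]+.339)<.05)
pts=c[m][:,:2]*1000;print(m.sum(),np.median(c[m][:,2]),cv2.minAreaRect(pts.astype(np.float32)))
print(env.sense()['t'],np.round(env.sense()['joint_positions'],2))
a=cv2.imread('pics/ws1.png');b=cv2.imread('pics/wc1.png');cv2.imwrite('pics/w1.png',cv2.resize(np.hstack([a,b]),(800,300)))
```

```text
5.3 [ 0.61  0.43 -0.9   1.7   0.36  1.19  0.9 ]
[ 0.54779834  0.02097828 -0.27095999] [('tray_knob', [-3.1, -4.0, 0.6]), ('fence', [-1.4, 2.0, -1.4]), ('catch_bar', [4.5, -0.9, -3.8]), ('tray_wells', [1.2, 0.2, -1.1]), ('tray_knob', [1.9, 1.6, -1.6])]
chock [([0.5968, -0.3432, 0.0016], 0.65)]
chock_top [([0.6088, -0.341, 0.0883], 0.97)]
1263 0.08847834705167298 ((607.97900390625, -337.5000915527344), (36.67893981933594, 44.005123138427734), 4.337992191314697)
6.75 [ 1.    0.64 -0.84  1.45  0.48  1.27  1.69]
```

View pics/w1.png

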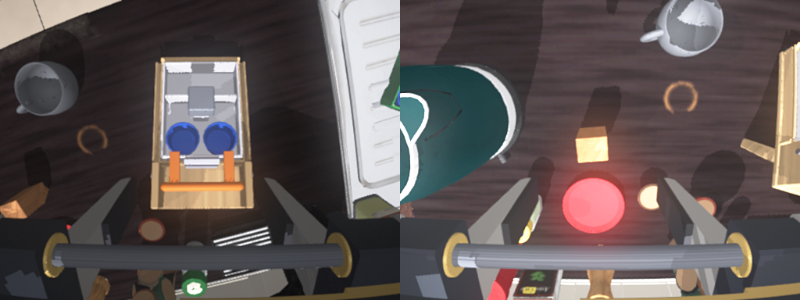

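Left half (wrist, stand): wells at (183,138) and (220,138), knob at (200,100), orange bar at (203,187). Right half: chock top at (592,145), red plate beyond it, green kettle to its left. I'll refine the stand pose from the depth and check the clearance to the kettle.

Run:
```python
from h import *
v=np.load('v.npy');R=Rp(v[2]);P=np.array([v[0],v[1],.051])
z=np.load('ws1.npz');c=z['c'];p=z['p'].astype(int)
L=((c-P)@R)*1000
r,g,b=p[...,0],p[...,1],p[...,2]
box=(abs(L[...,1])<80)&(L[...,0]>-95)&(L[...,0]<155)&(L[...,2]>-5)&(L[...,2]<95)
org=box&(r>150)&(g<.62*r)&(b<.35*r)
def st(m,n):
    q=L[m]; print(n,m.sum(),'pct2/50/98',np.round(np.percentile(q,[2,50,98],axis=0),1).tolist())
    print('   ',cv2.minAreaRect(q[:,:2].astype(np.float32)))
st(org&(L[...,0]>105)&(L[...,2]>38),'bar')
for s in(-1,1): st(org&(L[...,0]<100)&(s*L[...,1]>20),'prong')
kn=box&(abs(L[...,2]-66)<3)&(np.hypot(L[...,0],L[...,1])<40); st(kn,'knob')
blue=box&(b>1.6*r)&(b>80)
for s in(-1,1): st(blue&(s*L[...,1]>0),'well')
for s in(-1,1):
  w=box&(L[...,2]>25)&(L[...,2]<33)&(s*L[...,1]>55)&(L[...,0]<70)&(r>g+15)&(g>b+10); st(w,'lip')
  q=L[w];print('   edge fit',np.polyfit(q[:,0],q[:,1],1))
w=box&(L[...,2]>25)&(L[...,2]<33)&(L[...,0]<-60)&(abs(L[...,1])<50)&(r>g+15)&(g>b+10);st(w,'lowlip')
rim=box&(abs(L[...,2]-34)<2)&(abs(r-b)<25)&(r>150);st(rim,'rim')
fe=box&(L[...,0]>70)&(L[...,0]<100)&(abs(L[...,1])<40)&(abs(L[...,2]-50)<3)&~org;st(fe,'fence')
c=np.load('wc1.npz')['c'];m=(c[...,2]>.03)&(abs(c[...,0]-.605)<.13)&(c[...,1]<-.375)&(c[...,1]>-.6)
for lo,hi in((.03,.1),(.1,.2),(.2,.3)):
  k=m&(c[...,2]>lo)&(c[...,2]<hi)
  if k.any(): q=c[k];i=q[:,1].argmax();print('kettle',lo,hi,q[i].round(3), np.percentile(q[:,1],99))
```

```text
bar 566 pct2/50/98 [[105.8, -51.0, 42.5], [114.2, 3.7, 45.8], [118.2, 54.4, 47.7]]
    ((113.16329193115234, 1.5987129211425781), (110.47684478759766, 16.810022354125977), 89.55791473388672)
prong 329 pct2/50/98 [[69.6, -41.0, 42.2], [85.0, -34.8, 43.8], [99.6, -29.4, 45.2]]
    ((84.53160858154297, -35.25399398803711), (30.391103744506836, 11.931225776672363), 0.15038183331489563)
prong 327 pct2/50/98 [[70.0, 33.1, 41.8], [85.1, 38.8, 43.4], [99.8, 44.5, 44.9]]
    ((84.77334594726562, 38.879920959472656), (11.906795501708984, 30.31521224975586), 87.79926300048828)
knob 1085 pct2/50/98 [[-16.8, -13.9, 64.3], [1.4, 3.5, 66.6], [17.5, 20.3, 68.1]]
    ((0.4731616973876953, 3.285757064819336), (35.01771926879883, 35.80852127075195), 88.4275894165039)
well 1377 pct2/50/98 [[24.0, -46.4, 6.4], [40.9, -25.3, 9.0], [66.6, -3.4, 31.6]]
    ((45.4090576171875, -26.65901756286621), (51.116851806640625, 48.2247314453125), 87.20211791992188)
well 1385 pct2/50/98 [[24.4, 7.8, 6.2], [41.4, 30.6, 9.0], [67.0, 51.9, 31.4]]
    ((46.47867965698242, 29.842945098876953), (48.83989715576172, 48.4768753
[... 541 characters left out ...]
], [-84.5, -1.4, 27.6], [-82.1, 47.4, 30.3]]
    ((-84.28787994384766, -0.13707351684570312), (99.26345825195312, 5.792332649230957), 89.76496887207031)
rim 1235 pct2/50/98 [[-74.6, -54.7, 32.4], [-4.5, 1.0, 34.5], [74.6, 60.6, 35.8]]
    ((5.033912658691406, 3.056285858154297), (116.4719009399414, 162.0140380859375), 89.60671997070312)
fence 210 pct2/50/98 [[79.2, -19.6, 47.2], [81.6, 4.9, 49.8], [83.9, 25.2, 51.8]]
    ((81.38420104980469, 2.835865020751953), (46.90062713623047, 5.230518817901611), 89.0755386352539)
kettle 0.03 0.1 [ 0.732 -0.436  0.045] -0.4370299262179595
kettle 0.1 0.2 [ 0.57  -0.465  0.1  ] -0.46613020574346353
kettle 0.2 0.3 [ 0.581 -0.376  0.278] -0.37629628821594674
```

```bash
cat >> h.py <<'E'
def stand():
    v=np.load('stand.npy');return np.array([v[0],v[1],.051]),Rp(v[2])
def say(n=''):
    s=env.sense();P,R=stand();L=((np.array(s['ee_pos'])-P)@R*1000).round(1);f=(np.array(s['wrist_force'])@R).round(1)
    print(n,'t',round(s['t'],2),'L',L,'F',f,'w',round(s['gripper_width']*1000,1),'g',round(float(np.max(s['grasp_force'])),1));return s,L,f
E
python3 - <<'E'
from h import *
v=np.load('v.npy');R=Rp(v[2]);P=np.array([v[0],v[1],.051])
o=P+R@np.array([.0003,.0026,0]);np.save('stand.npy',[o[0],o[1],v[2]-.005])
P,R=stand()
# top / scene cross-check
for cam in('top','scene'):
    p,d=viewer.read_camera(cam);c=cloud(cam,d=d);L=(c-P)@R*1000;p=p.astype(int);r,g,b=p[...,0],p[...,1],p[...,2]
    box=(abs(L[...,1])<80)&(L[...,0]>-95)&(L[...,0]<155)&(L[...,2]>-5)&(L[...,2]<95)
    org=box&(r>150)&(g<.62*r)&(b<.35*r)
    pr=[L[org&(L[...,0]<100)&(s*L[...,1]>20)].mean(0).round(1) for s in(-1,1)]
    kn=box&(abs(L[...,2]-66)<4)&(np.hypot(L[...,0],L[...,1])<35)
    print(cam,'prongs',pr,'knob',kn.sum(),L[kn].mean(0).round(1))
T=tool(Rp(.076,0),'y',1);g=np.array([.608,-.3375,.053])
env.movel(g+[0,0,.06],T,rate=.2); env.movel(g,rate=.1)
effector.grasp(25);say('grip');env.movel(g+[0,0,.17],rate=.2);say('up')
env.reach(P+R@np.array([.105,0,.053+.075]),tool(R,'y',1));say('over')
s=env.sense();p,d=viewer.read_camera('scene');cv2.imwrite('pics/s2.png',p[100:340,150:450,::-1])
cv2.imwrite('pics/s2.png',cv2.resize(cv2.imread('pics/s2.png'),None,fx=2,fy=2))
E
```

```text
top prongs [array([ 83.6, -37.5,  42.7]), array([83.1, 36.1, 43.9])] knob 92 [-1.8  1.3 66.2]
scene prongs [array([nan, nan, nan]), array([nan, nan, nan])] knob 0 [nan nan nan]
grip t 9.22 L [ 137.6 -331.5  -72.7] F [-0.1 -1.5  0.1] w 44.3 g 24.9
up t 10.22 L [ 217.2 -331.2   75.5] F [-1.5 -0.2 -1.5] w 44.3 g 24.9
over t 11.56 L [105.5  -0.7 127.6] F [-0.6 -0.6 -1.6] w 44.3 g 24.8<stdin>:10: RuntimeWarning: Mean of empty slice.
  ret = um.true_divide(
<stdin>:12: RuntimeWarning: Mean of empty slice.
```

View pics/s2.png

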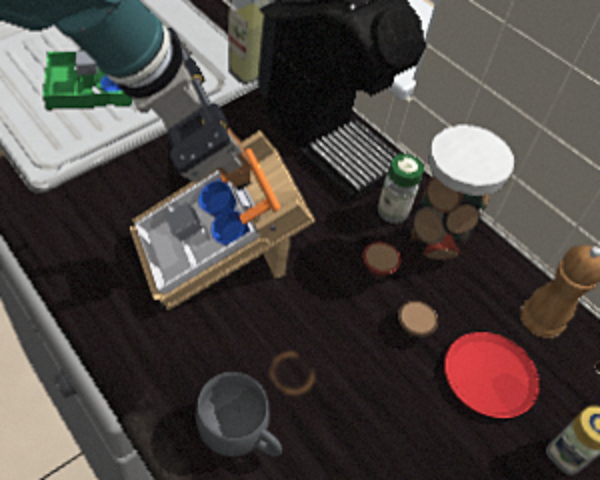

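The picture shows the chock in the gripper at (240,178), poised above the gap between the fence and the orange bar (260,175). Next I insert it.

Run:
```python
from h import *
P,R=stand();T=tool(R,'y',1)
def to(z,rate,x=.105): env.movel(P+R@np.array([x,0,z+.053]),T,rate=rate); return say(f'z{z*1000:.0f}')
to(.055,.1)
for z in(.045,.038,.030,.022,.015,.008,.003):
    s,L,f=to(z,.06,.105 if z>.04 else .1045)
    if abs(f[2])>35 or abs(f[1])>15: print('stop');break
```

```text
z55 t 11.96 L [104.9  -0.5 107.4] F [-0.2 -0.  -1. ] w 44.5 g 24.8
z45 t 12.28 L [105.    0.   98.1] F [-0.9  0.2 -0.5] w 44.1 g 24.8
z38 t 12.54 L [104.4  -0.   91.1] F [ 0.4  0.7 -1.5] w 44.2 g 24.8
z30 t 12.82 L [104.4   0.2  83. ] F [-0.8  0.8 -3.2] w 43.6 g 24.9
z22 t 13.11 L [104.4   0.2  74.9] F [-1.8  0.4 -2.5] w 44.1 g 24.9
z15 t 13.38 L [104.4   0.2  68. ] F [-1.7  1.9 -4. ] w 43.7 g 24.9
z8 t 13.64 L [1.043e+02 1.000e-01 6.090e+01] F [-2.4  0.9 -5. ] w 43.9 g 24.9
z3 t 13.89 L [ 1.044e+02 -1.000e-01  5.580e+01] F [-2.6  1.9 -5.5] w 43.8 g 24.9
```

Run:
```python
from h import *
P,R=stand()
for n in('catch_bar','chock_top','chock','fence'):
    for c in('top','scene'):
        if n=='catch_bar':
            p,d=viewer.read_camera(c);cv2.imwrite(f'pics/i_{c}.png',p[:,:,::-1])
        else: viewer.read_camera(c)
        print(n,c,[(((np.array(r['at'])-P)@R*1000).round(1).tolist(),round(r['score'],2)) for r in tip_of(c,n)[:2]])
s=cv2.resize(cv2.imread('pics/i_scene.png')[150:270,200:330],None,fx=3.2,fy=3.2,interpolation=2);t=cv2.resize(cv2.imread('pics/i_top.png')[150:250,215:315],(384,384),interpolation=2)
cv2.imwrite('pics/i.png',np.hstack([s[:384,:416],t]))
```

```text
catch_bar top [([128.2, -4.4, 41.8], 0.72)]
catch_bar scene [([127.7, -2.6, 36.4], 0.72)]
chock_top top [([105.5, 0.4, 90.9], 0.63)]
chock_top scene []
chock top [([92.2, -2.4, 0.8], 0.54)]
chock scene [([93.4, -2.0, 5.1], 0.55)]
fence top [([90.9, -1.3, 39.0], 0.81), ([127.2, -2.4, 40.0], 0.68)]
fence scene [([84.2, -2.4, 36.8], 0.75), ([-0.3, -6.3, 0.4], 0.58)]
```

View pics/i.png

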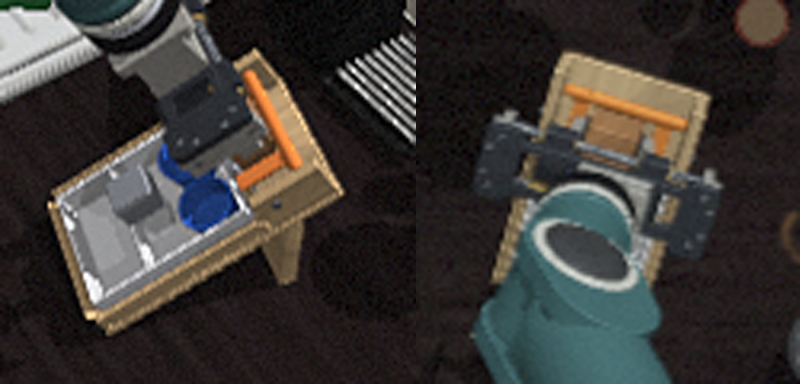

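The bar reads x≈128 mm (catch about 12 mm open) with the chock at (255,150) between the fence and the bar. I'll seat the foot and release.

Run:
```python
from h import *
P,R=stand();T=tool(R,'y',1)
f0=say()[2]
for z in(.0015,0,-.001,-.002,-.003,-.004):
    env.movel(P+R@np.array([.1045,0,z+.053]),T,rate=.03);s,L,f=say(f'{z*1000}')
    if f[2]-f0[2]>12: break
effector.release();env.pause(.4);say('rel')
env.movel(P+R@np.array([.1045,0,.053+.075]),T,rate=.2)
viewer.read_camera('top')
for n in('catch_bar','chock_top','chock'):
    print(n,[(((np.array(r['at'])-P)@R*1000).round(1).tolist(),round(r['score'],2)) for r in tip_of('top',n)[:2]])
K=P+R@np.array([0,0,.037+.09])
for sg in(1,-1):
  q=solver.inverse_kinematics(K,tool(R,'x',sg));print(sg,np.round(env.sense()['joint_positions'],2),None if q is None else np.round(q,2))
s=env.sense();p,d=viewer.read_camera('wrist');np.savez('w3.npz',c=cloud('wrist',(np.array(s['ee_pos']),np.array(s['tcp_rot'])),d),p=p);cv2.imwrite('pics/w3.png',p[:,:,::-1])
```

```text
t 14.69 L [104.4  -0.2  56. ] F [-2.4  0.8 -6.3] w 44.3 g 24.9
1.5 t 14.94 L [ 1.044e+02 -1.000e-01  5.460e+01] F [-3.2 -0.2 -1.7] w 44.0 g 24.9
0 t 15.19 L [104.6  -0.6  53.3] F [-3.3 -0.8  4.2] w 43.7 g 25.0
-1.0 t 15.44 L [104.9  -0.8  53. ] F [-5.8 -2.4 14.2] w 44.1 g 25.0
rel t 16.68 L [104.5  -0.   52. ] F [-0.3 -0.3  0.2] w 92.0 g 0.0
catch_bar [([129.9, -4.6, 38.6], 0.49)]
chock_top [([104.7, -0.2, 88.4], 0.47)]
chock [([95.8, -2.9, -1.0], 0.53)]
1 [ 0.44  0.23 -0.72  2.12  0.83  0.54  0.4 ] [ 0.11  0.14 -0.47  2.35  0.97  0.42 -1.47]
-1 [ 0.44  0.23 -0.72  2.12  0.83  0.54  0.4 ] [ 0.53  0.22 -0.92  2.33  1.11  0.51  1.57]
```

View pics/w3.png

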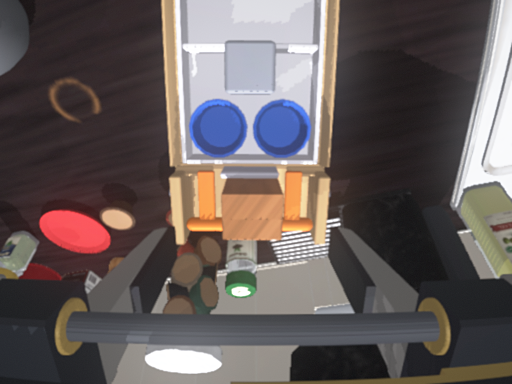

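The wrist view shows the chock at (252,208) seated between the fence and the bar, prongs retracted at (207,195) and (293,195), knob at (250,65). Now the tray: grip and lift it.

Run:
```python
from h import *
P,R=stand()
z=np.load('w3.npz');c=z['c'];p=z['p'].astype(int);L=(c-P)@R*1000;r,g,b=p[...,0],p[...,1],p[...,2]
box=(abs(L[...,1])<80)&(L[...,0]>-95)&(L[...,0]<155)&(L[...,2]>-5)&(L[...,2]<95)
kn=box&(abs(L[...,2]-66)<3)&(np.hypot(L[...,0],L[...,1])<40)
k=cv2.minAreaRect(L[kn][:,:2].astype(np.float32));print('knob',k,np.median(L[kn],0))
for s in(-1,1):
    w=box&(L[...,2]>25)&(L[...,2]<32)&(s*L[...,1]>57)&(L[...,0]<60)&(r>g+15)&(g>b+10);q=L[w];print('lip',np.polyfit(q[:,0],q[:,1],1).round(3),np.percentile(q[:,1],[2,50,98]).round(1))
    w=box&(r>150)&(g<.62*r)&(b<.35*r)&(L[...,0]<110)&(s*L[...,1]>20);print('prong',L[w].mean(0).round(1))
T=tool(R,'x',1)
env.reach(P+R@np.array([0,0,.037+.07]),T);say('over')
ky=np.clip(k[0][1],-2,2)/2000
env.movel(P+R@np.array([0,ky,.037]),T,rate=.12);say('down')
effector.grasp(30);s,L1,f=say('grip')
q=np.array(s['joint_positions']);print(q.round(2))
for zz in(.04,.08,.112):
    pt=P+R@np.array([0,ky,.037+zz]);i=solver.inverse_kinematics(pt,T);print(zz,None if i is None else np.round(i,2))
```

```text
knob ((-0.4935455322265625, 0.2276325225830078), (35.927337646484375, 36.11717224121094), 89.74201965332031) [-6.82738299e-01  2.79149933e-02  6.66062455e+01]
lip [-7.0000e-03 -6.7115e+01] [-70.  -67.1 -64.2]
prong [ 89.2 -33.6  43.6]
lip [-6.0000e-03  6.7771e+01] [64.9 67.7 70.6]
prong [89.  33.3 43.4]
over t 19.18 L [2.00e-01 1.00e-01 1.07e+02] F [ 0.6 -0.   0.3] w 92.0 g 0.0
down t 19.92 L [-0.   0.2 37.1] F [ 0.  -0.  -0.4] w 91.7 g 0.0
grip t 20.8 L [-0.3  0.1 37. ] F [-1.2 -0.9  1.7] w 36.0 g 30.0
[-0.01  0.36 -0.3   2.32  1.51  0.36 -1.97]
0.04 [ 0.    0.26 -0.33  2.34  1.26  0.37 -1.74]
0.08 [ 0.01  0.16 -0.36  2.35  1.01  0.4  -1.51]
0.112 [ 0.01  0.07 -0.38  2.35  0.82  0.44 -1.34]
```

Run:
```python
from h import *
P,R=stand();T=tool(R,'x',1)
env.movel(P+R@np.array([0,0,.057]),T,rate=.06);say('20')
env.movel(P+R@np.array([0,0,.037+.112]),T,rate=.15);s,_,_=say('up')
q=np.array(s['joint_positions']);q[6]+=np.pi;env.goto_joints(q);s,_,_=say('turned');print(np.round(s['tcp_rot']@np.array([0,1,0])@R,3))
p,d=viewer.read_camera('scene');a=cv2.resize(p[90:270,170:350,::-1],(400,400))
viewer.read_camera('top')
for n in('catch_bar','chock_top','tray_wells'):
    print(n,[(((np.array(r['at'])-P)@R*1000).round(1).tolist(),round(r['score'],2)) for r in tip_of('top',n)[:2]])
s=env.sense();p,d=viewer.read_camera('wrist');np.savez('w4.npz',c=cloud('wrist',(np.array(s['ee_pos']),np.array(s['tcp_rot'])),d),p=p)
cv2.imwrite('pics/t4.png',np.hstack([a,cv2.resize(p[:,:,::-1],(400,400))]))
```

```text
20 t 21.28 L [-0.1 -0.1 56.9] F [-0.6 -0.4 -2.6] w 35.5 g 30.0
up t 22.05 L [ -0.2  -0.5 148.6] F [-1.8 -0.1 -2.3] w 36.2 g 30.0
turned t 24.7 L [ -0.2  -0.5 148.5] F [-0.4  0.  -1.2] w 36.1 g 30.0
[-1.     0.001  0.001]
catch_bar [([128.6, -3.4, 38.0], 0.73)]
chock_top [([178.4, -104.3, -156.7], 0.23)]
tray_wells [([-47.5, -0.1, 140.3], 0.6), ([-34.6, 395.6, -8.3], 0.55)]
```

View pics/t4.png

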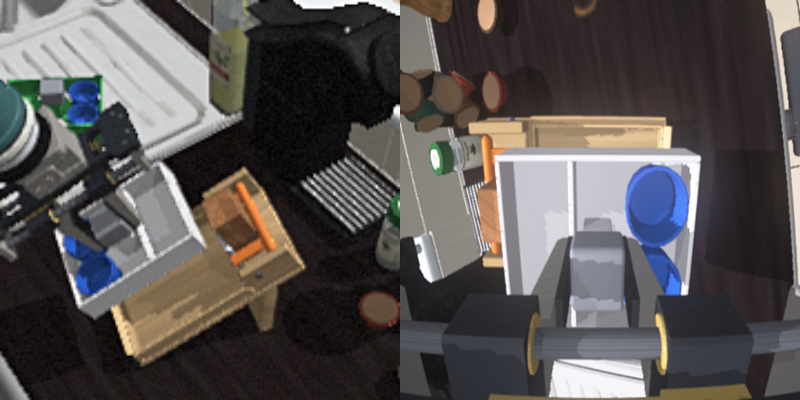

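The tray is held clear with its wells at the low end (95,270) and the chock still holds the catch at (235,220). Next I lower it.

Run:
```python
from h import *
P,R=stand();T=tool(R,'x',-1)
def to(z,r): env.movel(P+R@np.array([0,0,z+.037]),T,rate=r);return say(f'{z*1000:.0f}')
to(.04,.12);f0=to(.03,.06)[2]
for z in(.024,.018,.012,.006,.002,.0,-.001,-.002):
    s,L,f=to(z,.04)
    if f[2]-f0[2]>10 or np.hypot(*(f-f0)[:2])>12: print('stop');break
```

```text
40 t 25.75 L [ 0.   0.3 77.2] F [-0.8 -0.4 -1.2] w 35.9 g 30.0
30 t 26.07 L [ 0.2  0.1 67.4] F [-1.3  0.6 -1.1] w 35.9 g 30.0
24 t 26.37 L [ 0.   0.  61.2] F [-1.  -0.7 -2. ] w 35.9 g 30.0
18 t 26.67 L [ 0.2 -1.4 55. ] F [-0.4 -3.4 -1.6] w 35.5 g 30.0
12 t 26.97 L [ 0.1 -4.  49. ] F [-1.5 -9.   5.6] w 36.0 g 30.0
6 t 27.27 L [ 0.2 -4.6 43.4] F [ -1.7 -11.4  13.1] w 35.7 g 30.0
stop
```

Contact pushes the tool 4.6 mm towards −y. This fits a 2.3 mm camera bias that the half turn doubles, so I'll back up and re-enter at y = −4.6.

Run:
```python
from h import *
P,R=stand();T=tool(R,'x',-1)
def to(z,r): env.movel(P+R@np.array([0,-.0046,z+.037]),T,rate=r);return say(f'{z*1000:.0f}')
to(.022,.08)
for z in(.014,.008,.004,.002,.0,-.001,-.002):
    s,L,f=to(z,.04)
    if f[2]>12 or np.hypot(*f[:2])>10: print('stop');break
```

```text
22 t 27.62 L [ 0.5 -3.8 59.3] F [-1.1  1.2 -1.6] w 36.1 g 30.0
14 t 27.98 L [-0.4 -4.3 50.6] F [-1.2 -0.4 -2.1] w 35.8 g 30.0
8 t 28.27 L [-0.2 -4.6 44.9] F [-1.5  0.3 -2.2] w 35.6 g 30.0
4 t 28.52 L [ 0.1 -4.1 41.9] F [-2.4 -1.1 10.6] w 35.8 g 30.8
2 t 28.77 L [ 0.2 -3.8 41. ] F [-4.2 -3.4 30.4] w 35.7 g 37.4
stop
```

Run:
```python
from h import *
P,R=stand();T=tool(R,'x',-1)
env.movel(P+R@np.array([0,-.0044,.0415]),T,rate=.04);say()
s=env.sense();p,d=viewer.read_camera('wrist');c=cloud('wrist',(np.array(s['ee_pos']),np.array(s['tcp_rot'])),d)
a=cv2.resize(p[:,:,::-1],(400,400));L=(c-P)@R*1000;np.savez('w5.npz',c=c,p=p)
p=p.astype(int);r,g,b=p[...,0],p[...,1],p[...,2]
rim=(abs(L[...,0])<85)&(abs(L[...,1])<75)&(abs(L[...,2]-36)<9)&(abs(r-b)<30)&(r>120);q=L[rim]
h,e=np.histogram(q[:,2],np.arange(27,46));print(h,e[:-1])
A=np.c_[q[:,:2],np.ones(len(q))];pl=least_squares(lambda w:A@w-q[:,2],[0,0,35],loss='soft_l1').x;print('plane',pl)
for x0 in range(-80,85,20):
  k=q[abs(q[:,0]-x0)<10];print(x0,len(k),np.median(k,0).round(1) if len(k) else '')
p2,_=viewer.read_camera('scene');cv2.imwrite('pics/t5.png',np.hstack([a,cv2.resize(p2[130:270,190:330,::-1],(400,400))]))
```

```text
t 29.02 L [ 0.3 -4.2 41.7] F [-0.6 -0.5 -2.2] w 35.6 g 37.0
[ 226  185  212  220  255  283  330  868 1052  508  343  310  284  226
  302  351  242  187] [27 28 29 30 31 32 33 34 35 36 37 38 39 40 41 42 43 44]
plane [8.51479177e-04 2.97060220e-02 3.69175624e+01]
-80 1492 [-70.8 -17.5  37.4]
-60 244 [-59.8 -55.3  35.2]
-40 243 [-40.  -55.3  35.1]
-20 361 [-20.  -54.1  34.8]
0 357 [ -0.  -54.1  34.4]
20 930 [ 20.  -35.1  34.8]
40 208 [ 40.  -55.4  35. ]
60 202 [ 59.7 -55.4  35. ]
80 2347 [ 72.8 -12.4  37.6]
```

View pics/t5.png

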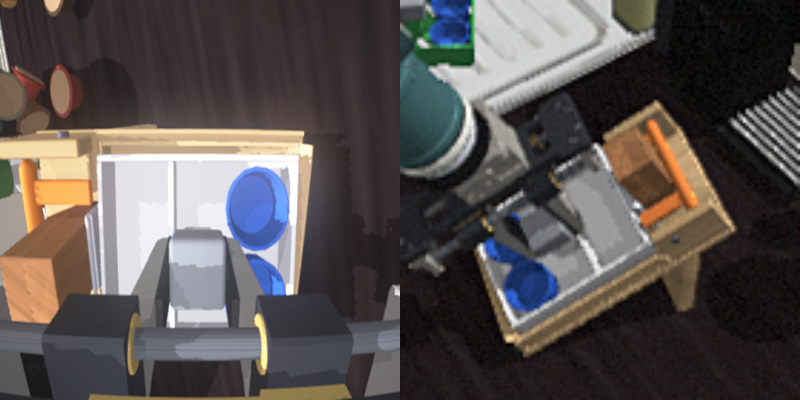

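Run:
```python
from h import *
P,R=stand();z=np.load('w5.npz');L=(z['c']-P)@R*1000;p=z['p'].astype(int);r,b=p[...,0],p[...,2]
for lo,hi in((-77,-70),(70,77)):
  for y in range(-60,65,10):
    m=(L[...,0]>lo)&(L[...,0]<hi)&(abs(L[...,1]-y)<5)&(L[...,2]<60)&(L[...,2]>20)&(abs(r-b)<30)
    if m.sum()>10: print(lo,y,m.sum(),np.percentile(L[m][:,2],[50,90]).round(1))
k=(abs(L[...,0])<22)&(abs(L[...,1]+4)<24)&(L[...,2]>55)&(L[...,2]<75)
q=L[k];print('knob',len(q),q.mean(0));A=np.c_[q[:,:2],np.ones(len(q))];h=q[:,2]>64;print(np.linalg.lstsq(A[h],q[h,2],rcond=None)[0])
```

```text
-77 -60 20 [35.2 35.9]
-77 -50 226 [34.7 37. ]
-77 -40 269 [34.9 38.5]
-77 -30 187 [39.  40.8]
-77 -20 168 [41.  42.6]
-77 -10 229 [41.2 44.1]
-77 0 301 [40.  45.8]
-77 10 303 [39.5 47.3]
-77 20 222 [41.3 48.9]
70 -60 26 [34.9 35.7]
70 -50 226 [33.9 36.6]
70 -40 256 [33.  38.1]
70 -30 273 [34.3 39.9]
70 -20 286 [35.1 41.7]
70 -10 298 [36.  43.4]
70 0 302 [37.7 45.3]
70 10 310 [39.  47.2]
70 20 289 [39.4 48.6]
70 30 140 [26.7 37.8]
70 40 33 [21.7 25.7]
knob 1951 [  0.32478279 -18.32885467  70.77115639]
[9.59992671e-03 1.60562780e-01 7.55667353e+01]
```

The −y rim sits at z≈35 but the tray is rolled about 0.165 rad in the grip, so the +y side is high. I'll lift it, roll the tool to level the tray, and measure against the lips in one picture.

```bash
cat >> h.py <<'E'
from scipy.spatial.transform import Rotation as Ro
def gp(x,y,z,roll,rate=.08):
    """grasp point to pocket (x,y,z) mm with the tool rolled about pocket x (tray turned, grip across x)"""
    P,R=stand();T=R@Ro.from_euler('x',roll).as_matrix()@R.T@tool(R,'x',-1)
    env.movel(P+R@np.array([x,y,z])/1000+T[:,2]*.019,T,rate=rate)
def rims(nm):
    P,R=stand();s=env.sense();p,d=viewer.read_camera('wrist');L=(cloud('wrist',(np.array(s['ee_pos']),np.array(s['tcp_rot'])),d)-P)@R*1000
    np.savez(nm,L=L,p=p);return L,p
E
python3 - <<'E'
from h import *
effector.grasp(50)
gp(0,-4.4,80,0);gp(0,-4.4,116,0,.12);gp(0,-4.4,116,-.165);say('lev')
L,p=rims('w6.npz');cv2.imwrite('pics/w6.png',p[:,:,::-1])
p=p.astype(int);r,g,b=p[...,0],p[...,1],p[...,2]
wh=(abs(r-b)<30)&(r>100)
for lo,hi in((-77,-71),(71,77)):
  for y in range(-60,65,10):
    m=wh&(L[...,0]>lo)&(L[...,0]<hi)&(abs(L[...,1]-y)<4)&(L[...,2]<115)&(L[...,2]>70)
    if m.sum()>10: print(lo,y,m.sum(),np.percentile(L[m][:,2],[50,90,97]).round(1))
E
```

```text
lev t 30.52 L [-0.8 -6.5 96.2] F [-1.5  0.1 -2.9] w 35.9 g 56.6
-77 -60 42 [ 98.7  99.7 100.2]
-77 -50 287 [91.6 99.2 99.8]
-77 -40 190 [ 97.2  99.5 100.1]
-77 -30 132 [ 98.7  99.9 100.2]
-77 -20 147 [ 98.6  99.9 100.3]
-77 -10 219 [ 95.4  99.8 100.4]
-77 0 271 [ 91.8  99.8 100.2]
-77 10 261 [ 90.8 100.  100.6]
-77 20 92 [ 96.2 100.2 100.7]
71 -60 40 [98.  98.6 99. ]
71 -50 245 [91.  98.4 98.9]
71 -40 237 [91.  98.6 99.3]
71 -30 209 [92.6 98.6 99.2]
71 -20 215 [93.6 98.9 99.3]
71 -10 220 [92.9 99.  99.7]
71 0 226 [91.5 99.3 99.8]
71 10 207 [89.2 99.4 99.9]
71 20 164 [85.  99.4 99.7]
71 30 35 [73.9 78.4 79.7]
```

View pics/w6.png

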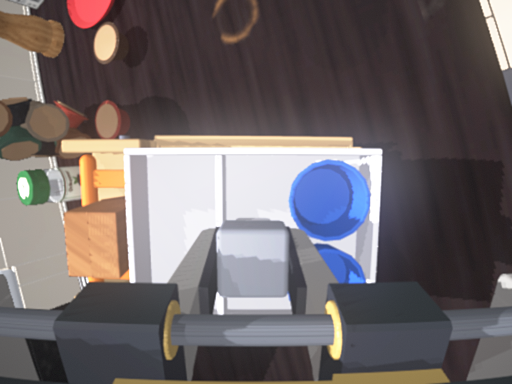

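Run:
```python
from h import *
z=np.load('w6.npz');L=z['L'];p=z['p'].astype(int);r,g,b=p[...,0],p[...,1],p[...,2]
wh=(abs(r-b)<30)&(r>100)&(abs(L[...,2]-99.5)<2)
for x in(-50,-25,0,25,50):
    m=wh&(abs(L[...,0]-x)<8)&(L[...,1]<-40);w=(r>g+15)&(g>b+10)&(abs(L[...,2]-28)<4)&(abs(L[...,0]-x)<8)&(L[...,1]<-50)
    print(x,'rim y',np.percentile(L[m][:,1],[1,50,99]).round(1),'lip',w.sum(),np.percentile(L[w],[1,50,99],axis=0)[:,1].round(1),np.median(L[w][:,2]).round(1))
m=wh&(abs(L[...,1]+20)<35);print('rim x',np.percentile(L[m][:,0],[.5,99.5]))
q=np.load('w3.npz');P,R=stand();M=(q['c']-P)@R*1000;p=q['p'].astype(int);r,g,b=p[...,0],p[...,1],p[...,2]
for x in(-25,0,25,50):
  for s in(-1,1):
    w=(r>g+15)&(g>b+10)&(abs(M[...,2]-28)<4)&(abs(M[...,0]-x)<8)&(s*M[...,1]>50)&(s*M[...,1]<85);k=np.median(M[w],0) if w.any() else 0
    print(x,s,w.sum(),np.percentile(M[w],[1,50,99],axis=0)[:,1].round(1) if w.any() else '')
```

```text
-50 rim y [-59.8 -58.1 -56.3] lip 158 [-69.7 -67.1 -63.4] 28.0
-25 rim y [-59.6 -57.9 -56.2] lip 156 [-69.4 -67.  -63.2] 27.9
0 rim y [-59.5 -58.1 -56.7] lip 175 [-70.2 -67.  -63.9] 27.9
25 rim y [-59.5 -57.8 -56.7] lip 162 [-70.1 -67.  -63.9] 28.1
50 rim y [-59.6 -57.9 -56.7] lip 161 [-70.2 -67.7 -64. ] 28.0
rim x [-75.12022748  74.41692493]
-25 -1 182 [-70.1 -66.6 -63.4]
-25 1 167 [64.8 67.5 70.8]
0 -1 165 [-69.8 -66.8 -63.7]
0 1 159 [64.  67.1 70.4]
25 -1 155 [-70.1 -66.7 -64. ]
25 1 154 [64.1 67.4 70.8]
50 -1 143 [-70.7 -67.2 -64.2]
50 1 144 [64.  67.  70.3]
```

Run:
```python
from h import *
P,R=stand();z=np.load('w4.npz');L=(z['c']-P)@R*1000;p=z['p'].astype(int);r,g,b=p[...,0],p[...,1],p[...,2]
wh=(abs(r-b)<30)&(r>100)
for lo,hi in((-77,-71),(71,77)):
  for y in range(-60,45,20):
    m=wh&(L[...,0]>lo)&(L[...,0]<hi)&(abs(L[...,1]-y)<5)&(L[...,2]<165)&(L[...,2]>115)
    if m.sum()>10: print(lo,y,m.sum(),np.percentile(L[m][:,2],[50,90,97]).round(1))
for x in(-50,0,50):
    m=wh&(abs(L[...,0]-x)<8)&(L[...,1]<-40)&(L[...,1]>-80)&(L[...,2]>120)
    h=np.percentile(L[m][:,2],97);m&=L[...,2]>h-3;w=(r>g+15)&(g>b+10)&(abs(L[...,2]-28)<4)&(abs(L[...,0]-x)<8)&(L[...,1]<-50)
    print(x,h,'rim y',np.percentile(L[m][:,1],[1,50,99]).round(1),'lip',np.percentile(L[w],[1,50,99],axis=0)[:,1].round(1) if w.any() else '')
```

```text
-77 -40 280 [140.9 146.5 147.1]
-77 -20 121 [146.2 147.1 147.4]
-77 0 165 [145.2 146.7 147. ]
-77 20 191 [142.2 147.  147.4]
71 -40 387 [135.7 146.2 146.8]
71 -20 352 [136.8 146.3 146.9]
71 0 328 [136.5 146.1 146.7]
71 20 301 [135.7 146.3 146.9]
71 40 121 [124.2 133.4 136.2]
-50 147.33467390436707 rim y [-53.7 -52.  -50.3] lip [-68.8 -66.8 -64. ]
0 318.94322781928133 rim y [-78.9 -78.9 -78.9] lip [-70.3 -67.6 -64.7]
50 147.19460115039806 rim y [-53.9 -52.1 -50.3] lip [-69.6 -67.8 -64.8]
```

Run:
```python
from h import *
def meas(nm,zr):
    L,p=rims(nm);p=p.astype(int);r,g,b=p[...,0],p[...,1],p[...,2]
    wh=(abs(r-b)<30)&(r>100)&(abs(L[...,2]-zr)<3)&(L[...,1]<-40)&(L[...,1]>-75)
    for x in(-50,0,50):
        m=wh&(abs(L[...,0]-x)<8);w=(r>g+15)&(g>b+10)&(abs(L[...,2]-28)<4)&(abs(L[...,0]-x)<8)&(L[...,1]<-50)
        print(x,'rim',np.percentile(L[m],[1,50,99],axis=0)[:,1].round(1) if m.any() else '','lip',np.percentile(L[w],[1,50,99],axis=0)[:,1].round(1) if w.any() else '')
gp(0,-2.8,85,-.176,.1);say('pre');meas('w7.npz',68)
f0=say()[2]
for z in(80,76,72,68,64,60,57,55):
    gp(0,-2.8,z,-.176,.05);s,L,f=say(z)
    if abs(f[1]-f0[1])>4 or f[2]-f0[2]>7: print('stop');break
```

```text
pre t 31.03 L [-0.4 -7.  66.2] F [-1.5 -0.9 -1.9] w 36.2 g 56.6
-50 rim [-60.2 -58.4 -56.7] lip [-69.7 -66.9 -63.6]
0 rim [-60.  -58.3 -56.6] lip [-69.5 -66.8 -64.1]
50 rim [-60.2 -58.9 -57.3] lip [-70.5 -67.6 -64.3]
 t 31.08 L [-0.1 -6.7 66.5] F [-0.9  0.  -2.2] w 35.6 g 56.6
80 t 31.33 L [ 0.1 -6.3 61.5] F [-1.3 -0.3 -2.4] w 35.6 g 56.6
76 t 31.58 L [-0.1 -6.2 57.2] F [-0.3  0.7 -2.3] w 35.5 g 56.6
72 t 31.83 L [-0.2 -6.2 53.1] F [-1.1 -0.3 -2.6] w 35.5 g 56.6
68 t 32.08 L [-0.2 -6.2 49.1] F [-1.2  0.2 -2. ] w 35.8 g 56.6
64 t 32.33 L [-0.2 -6.2 45.1] F [-0.4 -0.2 -1.6] w 35.6 g 56.6
60 t 32.58 L [-0.1 -6.2 41.1] F [-1.3  0.4 -2.3] w 35.3 g 56.6
57 t 32.83 L [-0.1 -6.2 38.2] F [-1.3  0.1 -2.4] w 35.4 g 56.6
55 t 33.08 L [-0.  -6.1 36.2] F [-0.5 -0.5 -2.9] w 35.6 g 56.6
```

Run:
```python
from h import *
f0=say()[2]
for z in(53,52,51,50,49,48,47):
    gp(0,-2.8,z,-.176,.04);s,L,f=say(z)
    if f[2]-f0[2]>10: break
effector.release();env.pause(.3);say('rel')
gp(0,-2.8,120,-.1,.15)
L,p=rims('w8.npz');cv2.imwrite('pics/w8.png',p[:,:,::-1])
p=p.astype(int);r,g,b=p[...,0],p[...,1],p[...,2];wh=(abs(r-b)<30)&(r>100)
for lo,hi in((-77,-71),(71,77)):
  for y in range(-60,65,20):
    m=wh&(L[...,0]>lo)&(L[...,0]<hi)&(abs(L[...,1]-y)<5)&(L[...,2]<50)&(L[...,2]>20)
    if m.sum()>10: print(lo,y,m.sum(),np.percentile(L[m][:,2],[50,90,97]).round(1))
k=(abs(L[...,2]-66)<4)&(np.hypot(L[...,0],L[...,1])<35);q=L[k];print('knob',k.sum(),np.median(q,0),cv2.minAreaRect(q[:,:2].astype(np.float32)),np.linalg.lstsq(np.c_[q[:,:2],np.ones(len(q))],q[:,2],rcond=None)[0])
m=wh&(abs(L[...,2]-34.5)<2)&(abs(L[...,0])<80)&(abs(L[...,1])<65);print('rim',cv2.minAreaRect(L[m][:,:2].astype(np.float32)),np.percentile(L[m],[1,99],axis=0))
```

```text
t 33.08 L [-0.  -6.1 36.2] F [-0.5 -0.5 -2.9] w 35.6 g 56.6
53 t 33.33 L [-0.  -6.2 34.2] F [-1.5 -1.2 -1. ] w 35.7 g 56.6
52 t 33.58 L [ 0.  -6.2 33.3] F [-1.1  0.1 -0.6] w 35.7 g 56.6
51 t 33.83 L [-0.  -6.2 32.3] F [-0.4  0.8 -1.8] w 35.7 g 56.6
50 t 34.08 L [-0.  -5.9 31.7] F [-1.7  0.9  5. ] w 35.5 g 56.5
49 t 34.33 L [-0.1 -5.9 31.6] F [-3.5 -0.5 20.3] w 35.4 g 56.7
rel t 35.57 L [ 9.1 -7.7 31.8] F [16.1 -5.4 11.8] w 91.6 g 9.5
-77 -60 45 [34.6 35.9 36.2]
-77 -40 109 [33.1 35.  35.8]
-77 -20 86 [34.3 35.4 35.9]
-77 0 104 [32.6 35.4 35.9]
71 -40 21 [34.4 35.3 35.5]
71 -20 25 [34.5 35.4 36. ]
71 0 22 [34.6 35.2 35.4]
knob 2432 [-2.7680541  -2.48530941 66.66344088] ((-2.754331588745117, -1.4650287628173828), (35.72877883911133, 35.74260330200195), 89.38333892822266) [-3.55040168e-04  1.21613369e-02  6.65832698e+01]
rim ((0.9757232666015625, -1.5157508850097656), (116.42576599121094, 157.5003662109375), 89.48064422607422) [[-77.23771232 -59.60574333  32.63586196]
 [ 79.21453492  56.37844517  36.21781997]]
```

View pics/w8.png

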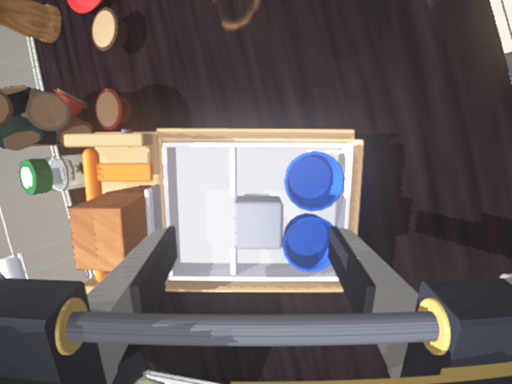

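The tray is seated (rim level at about 35 mm), with wells at (315,180) and (308,242) at the low end and the chock still holding the catch at (105,230). Now I pull the chock.

Run:
```python
from h import *
P,R=stand();T=tool(R,'y',1)
gp(0,-2.8,150,0,.15)
env.reach(P+R@np.array([.1045,0,.053+.085]),T);say('over')
env.movel(P+R@np.array([.1045,0,.054]),T,rate=.12);say('down')
effector.grasp(35);say('grip')
env.movel(P+R@np.array([.1045,0,.054+.1]),T,rate=.12);say('out')
g=np.array([.608,-.3375,.0545]);W=tool(Rp(.076,0),'y',1)
env.movel(np.array(env.sense()['ee_pos'])+[0,0,.03],rate=.15)
env.reach(g+[0,0,.14],W);say('above')
env.movel(g+[0,0,.01],W,rate=.15)
f0=np.array(env.sense()['wrist_force'])
for z in(.003,0,-.002,-.004):
    env.movel(g+[0,0,z],W,rate=.04);f=np.array(env.sense()['wrist_force']);print(z,f.round(1))
    if f[2]-f0[2]>3: break
effector.release();env.pause(.2);env.movel(g+[0,0,.17],W,rate=.2);say('done')
for c in('top','scene'):
    p,d=viewer.read_camera(c);cv2.imwrite(f'pics/f_{c}.png',p[:,:,::-1])
    for n in('catch_bar','chock','tray','tray_wells','tray_knob'):
        print(c,n,[(np.array(r['at']).round(3).tolist(),((np.array(r['at'])-P)@R*1000).round(1).tolist(),round(r['score'],2)) for r in tip_of(c,n)[:2]])
s=cv2.resize(cv2.imread('pics/f_scene.png')[140:350,200:410],(450,450),interpolation=2);t=cv2.resize(cv2.imread('pics/f_top.png')[150:250,225:305],(350,450),interpolation=2)
cv2.imwrite('pics/f.png',np.hstack([s,t]))
```

```text
over t 37.65 L [103.4   0.3 137.1] F [ 0.4 -0.9 -0.1] w 92.2 g 0.0
down t 38.5 L [104.6   0.3  54.3] F [ 0.5  0.2 -0. ] w 91.8 g 0.0
grip t 39.28 L [104.5  -0.5  54. ] F [ 0.7 -1.6  2.7] w 43.9 g 35.0
out t 40.27 L [103.9  -0.3 153.3] F [-0.6  0.3 -2.4] w 44.1 g 35.0
above t 41.98 L [ 204.9 -329.2   51.1] F [-1.7  0.6 -1.3] w 43.6 g 35.0
0.003 [ 0.7 -0.7 -1.3]
0 [-0.2  0.9 -2.1]
-0.002 [-1.1  0.9  5.7]
done t 45.87 L [ 218.  -331.    76.9] F [-0.1 -0.4 -0.1] w 91.9 g 0.0
top catch_bar [([0.544, 0.021, 0.048], [-5.3, -3.6, -0.5], 0.5)]
top chock [([0.6, -0.341, -0.002], [105.4, -337.0, -117.8], 0.56)]
top tray [([0.549, 0.021, 0.051], [1.1, -2.1, -0.6], 0.81), ([0.589, 0.435, -0.003], [-89.7, 406.9, -12.1], 0.55)]
top tray_wells [([0.491, 0.033, 0.051], [-50.9, -6.6, 27.9], 0.84), ([0.632, 0.409, 0.027], [-33.5, 394.0, -8.7], 0.69)]
top tray_knob [([0.521, 0.029, 0.099], [-1.3, -2.2, 55.9], 0.79), ([0.59, 0.436, 0.05], [-64.7, 408.5, 34.5], 0.68)]
scene catch_bar [([0.626, -0.002, 0.14], [113.8, -3.6, 38.9], 0.83), ([0.542, 0.018, 0.047], [-6.5, -7.6, -1.0], 0.25)]
scene chock [([0.594, -0.338, 0.002], [101.2, -335.1, -110.5], 0.75)]
scene tray [([0.549, 0.02, 0.051], [0.8, -3.6, -0.8], 0.8), ([0.59, 0.433, -0.004], [-89.4, 405.8, -14.2], 0.6)]
scene tray_wells [([0.493, 0.04, 0.054], [-49.4, 0.8, 30.2], 0.87), ([0.634, 0.414, 0.027], [-33.3, 399.3, -9.4], 0.84)]
scene tray_knob [([0.524, 0.025, 0.096], [0.8, -5.2, 51.2], 0.79), ([0.591, 0.436, 0.053], [-61.8, 408.4, 36.4], 0.58)]
```

View pics/f.png

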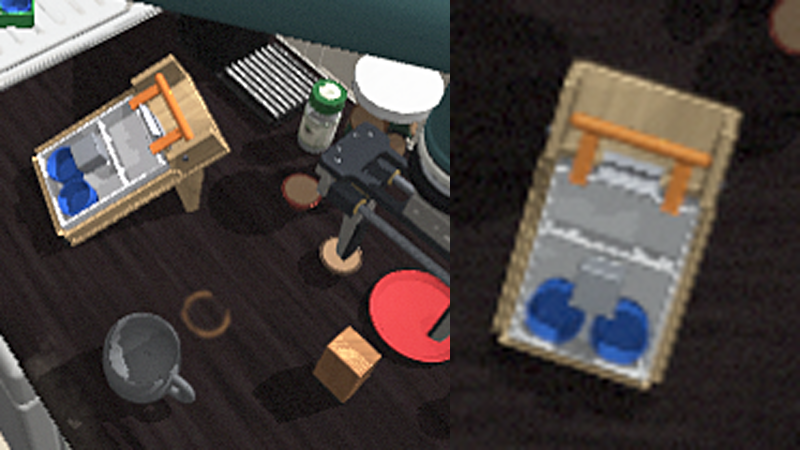

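The tray is home with its wells low (75,180), the catch is shut over the rim (bar at x≈114 mm), the chock stands at (347,362) and the bystanders have not moved.

```bash
python3 -c "
from station import *
print(workorder.finish_job())"
```

```text
the job is handed in; nothing more can be done
None
```

I handed the job in; no verdict came back. The last pictures showed the tray seated with its wells at the low end, the catch shut over its rim, the chock back on the worktop beside the stand, and the cup and pods where they started.

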